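Hang the tag and raise the display stand

ROBOT

A 7-joint arm with a two-finger parallel gripper is mounted at the origin on the work surface. World frame = base frame: x ahead of the robot, y to its left, z up, the work surface at z = 0. Lengths are in m, angles in rad, forces in N, time in s.
With the tool pointing down it reaches from about 0.425 to 0.925 m from the base axis. Payload 6.8 kg.
Tool frame: the origin (TCP) lies between the finger pads; the fingertips stand 14 mm ahead of it and the grasp point (between the pads) lies 5 mm behind it; z points along the fingers, y is the line along which they close (so a half turn about z gives the same grasp; the last joint's range is limited). The gripper opens to 85 mm and grips with 20 to 120 N. Pads are 22 mm wide; open, the fingers measure 114 mm over their backs; the gripper's body (76 mm by 85 mm) begins 54 mm behind the grasp point. The pads swing forward as they close: fully open they stand 13 mm farther back than shut.
Start: joints at [1.048, 0.477, 0.022, 1.555, -0.011, 1.109, -0.083], TCP at [0.272, -0.618, 0.245] pointing down, gripper open.
Joint ranges: [-2.96, 2.96], [-0.34, 2.1], [-1.41, 1.46], [0.24, 2.44], [-1.37, 4.51], [0.17, 1.92], [-2.96, 2.96]. Speed limits (rad/s): [2.39, 2.39, 3.14, 3.14, 3.14, 3.14, 3.14].

INTERFACE

Orientations are given as a rotation vector (axis times angle).
In Python, from bench import r, eyes, ticket gives the robot as it stands. The module is installed in compiled form; this text tells all that it offers.
- The arm moves only by the tool arm_command, never from a script. Its argument "plan" is text: rows parted by semicolons, each of 4 numbers parted by spaces: the shift along the tool's x, y, z in m, then the turn about the tool's z in degrees. In form: tx ty tz yaw; .... A call has 1 to 20 rows; each row shifts and turns the commanded pose from where the row before left it, along the tool's axes as they then stand; what a row does not reach is not made up. A row lasts 1/8 s, in which the tool goes at most 62.5 mm and 10.7 degrees, less where a joint would pass 70% of its speed; a pose out of reach is approached as far as the arm can. A call is refused whole if a number of a shift passes 0.0625 or a number of a turn 10.7, either way. A call with a gripper value outside its range is refused whole. "hand" is the closure, from -1 (fully open) to 1 (shut), set as the call begins (left out, the last holds). The fingers move at their own pace and stop on an object; "grip_force" is the grip in N (left out, the last holds). Time passes only in rows, so rows that do not move let the fingers close. It gives the time, the measured TCP pose, the force, the opening and the grip force at its end, in the units of the state.
- r.get_obs(): the state, without advancing time (a new reading comes with each control period).
- eyes.grab_frame(name): name is "side" or "top"; returns (picture, depth): 400x640x3 uint8, red, green, blue; 400x640 float32, m along the optical axis (not along the pixel's ray), 0 where there is no reading.
- eyes.calibration(name): a dict with "fov_y" (degrees; the focal length in pixels is half the picture's height over the tangent of half this angle, whatever the lens; pixels are square), "cx", "cy" (the principal point, pixels), "k1" (the pictures are not rectified: a ray, as slopes to the right and down, at radius r is drawn at 1 + k1 r^2 times it, then the intrinsics apply), "origin" and "attitude" of the camera in the world. Camera axes: x right, y up, looking along -z (the intrinsics and any distortion apply to the point x, -y, -z); pixel columns grow to the right and rows downward; lengths in m; the calibration is good to about 2 mm. A picture is of the moment at which its call begins. calibration takes no time and is no camera call.
- ticket.hand_in(): hands the job in; it is judged then, once.
The state is a dict: "clock": time; "joints": joint angles; "qvel": joint speeds; "tau": joint torques, N m; "tcp_pos": TCP position; "orientation": TCP orientation; "contact_force": force on the tool from outside, world axes, zero at the start; "moment": the same for the moment, N m; "grip_width": finger opening in m; "gripper_force": force on a finger pad.
Only numpy, scipy, OpenCV 4.12 (cv2) and the standard library are available. Lean on these libraries where they do the work, as an engineer would, in place of code of your own. Each camera call takes 0.05 s, during which the arm holds its last target. There are 200 camera calls.

TASK

Take the wooden tag out of its slotted block, hang it by its eye on the empty front peg of the little display stand while the stand is still down, and let go of it. Then squeeze the stand's grip so that its side button is pressed in, pull the mast up past the first stop to the second stop (as far as it goes) and finish while still holding it up there, with the tag hanging on its peg. Leave the other things on the counter where they are.

Things in the scene. Friction and masses are not known exactly. Their poses are not given: they have to be found in the camera images.
- tag_tab (a point): Centre of the tab to grip, at the top of the loose light-wood hang tag: a flat board 60 mm wide (its y), 105 mm tall (z, up), 8 mm thick (x), 40 to 85 g. From the top down: 24 mm of solid tab, the eye (a window through the thickness, 28 mm wide, 26 mm high), 55 mm of solid board. This point is 12 mm below the top edge and 25 mm above the eye's centre.
- tag_eye (a point): Centre of the tag's eye, with the tag's axes (x through the thickness, so through the eye; z up). The eye's edges lie 13 mm above and below it and 14 mm to either side. The tag's top edge is 37 mm above it, its bottom edge 68 mm below it.
- tag: The tag itself; origin at the centre of its bottom edge, x through the thickness, y across, z up.
- holder: Low dark wooden block, fixed, 56 x 94 x 34 mm (x, y, z), origin under its centre. Its slot, 11 mm wide and 28 mm deep, runs along its y. At the start the tag stands upright in it with the eye clear above the block; it lifts straight out.
- stand: Telescoping display stand: fixed round foot 130 mm across, origin under its centre; upright tube 28 mm thick, 140 mm high. The mast slides in it, with a grip block and two pegs on top. x towards the empty front peg. On the peg towards the robot three bangles hang, fixed.
- mast_peg (a point): Point on the axis of the empty front peg where the tag should hang; moves with the mast, 153 mm above the counter when down. x out along the peg to its free tip, z up. Steel rod 8 mm thick, rising 5 degrees to the tip, a ball 14 mm thick centred 27 mm out from here. The point is 65 mm from the mast's axis, 49 mm from the grip block. A hung tag's eye centre is 9 mm below the peg's axis.
- mast_grip (a point): Centre of the black grip block's button height, the part to squeeze; moves with the mast, 176 mm above the counter when down. x to the empty peg, y to the release button, z up. Block 32 x 32 mm, 56 mm tall; this point is on its axis, 20 mm below its top, 36 mm above its bottom. The pegs leave its front and back about 27 mm below this point; squeeze it across its y.
- release_face (a point): Centre of the outer face of the grey release button on the +y side of the grip block (20 mm wide, 30 mm high, level with mast_grip). It stands 9 mm proud of the block and moves straight in.
- release (a joint): Travel of the release button, m: 0 out, 0.008 fully in (then 1 mm proud). A spring pushes it out (2 N at first, 6 N fully in). The mast is free while this is above 0.006. Squeezing block and button between two fingers with 20 N or more presses it in; then 33 mm wide. Keep squeezing to pull.
- mast (a joint): How far the mast is pulled up, m: 0 down (caught unless the button is in), 0.06 first stop (catches only if the button is let out; else the mast runs past), 0.12 second stop, the solid end of travel. No catch at the second stop: if let go, the mast sinks back. Pulling takes about 5 to 8 N at 0.1 m/s or less.
- phone: Bystander: phone, 150 x 73 x 9 mm, lying on the counter.
- stapler: Bystander: black stapler, 125 x 32 x 50 mm.
- pen_mug: Bystander: white mug (80 mm wide, 95 mm high) with pens up to 160 mm.
- pump_bottle: Bystander: reddish pump bottle, 68 mm wide, 189 mm high.
- jar: Bystander: glass jar with steel lid, 90 mm wide, 125 mm high.
- hairbrush: Bystander: wooden hairbrush lying down, 210 x 48 x 24 mm.
There are look-alikes about, which are no part of the job. What is shaped like the tag but pink or turquoise is not meant.

How it is judged:
On the way, in this order (a step that is already met when the one before it is completed fails the run):
1. the tag hangs by its eye on the empty front peg, let go, with the stand still down (x of tag_eye in the frame of mast_peg between -0.05 and 0.024 m and y of tag_eye in the frame of mast_peg between -0.014 and 0.014 m and z of tag_eye in the frame of mast_peg between -0.018 and 0 m and angle between tag's own z axis and vertical below 0.35 rad and contact force between tag and the fingers below 0.05 N and value of joint mast below 0.02 m and contact force between tag and mast above 0.1 N), for 0.2 s.
2. the mast, held by the fingers, is at the second stop (value of joint mast above 0.112 m and contact force between the fingers and mast above 3 N), for 0.2 s.
At the end, for the whole second after the job is handed in: The mast is at rest within 8 mm of its second stop (120 mm up), held by the fingers (over 3 N) with the button pressed in, and the tag, not touched by the fingers, hangs by its eye on the front peg (the peg passes through the eye, tag within 20 degrees of upright) (all of step 2 and velocity of joint mast between -0.02 and 0.02 m/s and value of joint release above 0.004 m and x of tag_eye in the frame of mast_peg between -0.05 and 0.024 m and y of tag_eye in the frame of mast_peg between -0.014 and 0.014 m and z of tag_eye in the frame of mast_peg between -0.018 and 0 m and angle between tag's own z axis and vertical below 0.35 rad and contact force between tag and the fingers below 0.05 N and linear speed of tag below 0.1 m/s); the arm keeps its last pose, push and grip.
It fails at once if another thing on the counter was moved by more than 30 mm (distance of any of phone, stapler, pen_mug, pump_bottle, jar, hairbrush from where it was at the start of the episode above 0.03 m).
It also fails if it takes over 51 s, if anything falls off the work surface, if the arm or the gripper's body presses on something with over 40 N, if the wrist force passes 120 N, or if a joint passes its speed limit or range.

## Working session

There is one attempt and no reset: what is moved stays moved. The work goes in short steps, Python scripts to look and compute and a tool call to move; the robot and the scene stay as the last step left them, time stands still between calls to the robot, and variables do not carry over. Pictures are saved under pics/ and viewed, at most 10 in all, crops included, and the job is handed in when it is done.

Besides the shell and the picture viewer there is one more tool, called as name(argument=value, ...) on one line, values as JSON. arm_command: Moves the arm, as the interface text tells. Its arguments: {"type":"object","properties":{"plan":{"type":"string"},"hand":{"type":"number"},"grip_force":{"type":"number"}},"required":["plan"]}

```bash
mkdir -p pics; cat > h.py <<'E'
import numpy as np, cv2
from scipy.spatial.transform import Rotation as R
from bench import r, eyes, ticket
def cam(n):
    c=eyes.calibration(n); f=200/np.tan(np.radians(c['fov_y'])/2)
    a=np.array(c['attitude'],float)
    M=R.from_rotvec(a).as_matrix() if a.size==3 else (a.reshape(3,3) if a.size==9 else R.from_quat(a).as_matrix())
    return c,f,M,np.array(c['origin'],float)
def ray(n,u,v):
    c,f,M,o=cam(n); K=np.array([[f,0,c['cx']],[0,f,c['cy']],[0,0,1.]])
    # drawn = s*(1+k1 r^2)
    p=cv2.undistortPointsIter(np.array([[[u,v]]],float).reshape(-1,1,2),K,np.array([c['k1'],0,0,0.]),None,None,(3,50,1e-10)).reshape(2)
    return o, M@np.array([p[0],-p[1],-1.])
def onz(n,u,v,z):
    o,d=ray(n,u,v); return o+d*(z-o[2])/d[2]
def at(n,u,v,depth):
    o,d=ray(n,u,v); return o+d*depth
def proj(n,P):
    c,f,M,o=cam(n); q=M.T@(np.array(P)-o); s=np.array([q[0],-q[1]])/-q[2]
    s=s*(1+c['k1']*(s@s)); return s*f+[c['cx'],c['cy']]
def grab(n,name):
    im,d=eyes.grab_frame(n); np.savez('pics/'+name,im=im,d=d); cv2.imwrite(f'pics/{name}.png',im[...,::-1]); return im,d
def load(name): z=np.load(f'pics/{name}.npz'); return z['im'],z['d']
E
python3 - <<'E'
from h import *
for n in('side','top'):
    print(eyes.calibration(n)); grab(n,n+'0')
print(r.get_obs())
E
```

```text
{'fov_y': 50.93673618657076, 'cx': 320.54295452099416, 'cy': 197.69499359463214, 'k1': -0.10466180567853559, 'origin': array([0.33046498, 0.70636047, 0.9287258 ]), 'attitude': array([ 0.14057906, -1.02753254, -2.66436586])}
{'fov_y': 53.855528138926886, 'cx': 319.20892595142845, 'cy': 200.64526566555645, 'k1': -0.0671635791943449, 'origin': array([0.28415905, 0.00270986, 1.33619805]), 'attitude': array([ 0.15022476, -0.15121496, -1.57707822])}
{'clock': 0.1, 'joints': array([ 1.04794351,  0.47768903,  0.02235463,  1.55635131, -0.01151445,
        1.10930476, -0.083117  ]), 'qvel': array([ 0.00067329, -0.00072509, -0.00173011, -0.00243854, -0.00025783,
        0.00142017, -0.00044725]), 'tau': array([ 4.30558677e-03, -5.97764647e+01,  1.61397479e+00, -2.81952828e+01,
        1.28973217e-02,  5.02906245e-03,  6.56719052e-06]), 'tcp_pos': array([ 0.27178255, -0.61730751,  0.24444273]), 'orientation': array([-3.07275706e+00, -6.46489218e-01,  6.92486213e-04]), 'contact_force': array([-0.11779336,  0.41372372,  0.044465  ]), 'moment': array([ 0.01681975,  0.04844378, -0.01862835]), 'gripper_force': 0.0, 'grip_width': 0.08551700320972626}
```

View pics/top0.png

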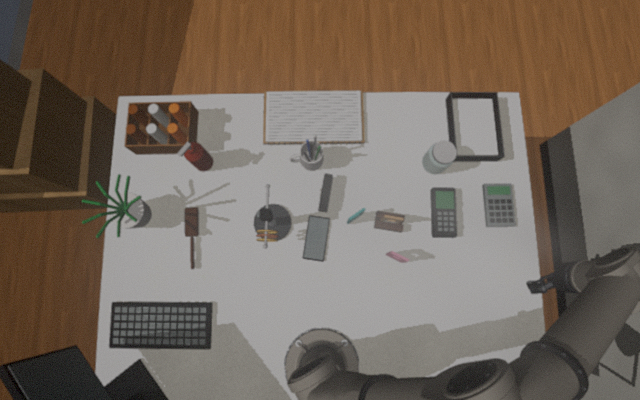

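View pics/side0.png

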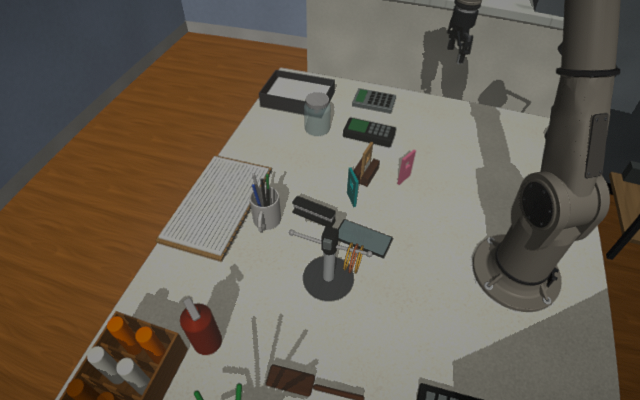

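```bash
python3 - <<'E'
from h import *
t,dt=load('top0'); s,ds=load('side0')
def crop(im,x,y,w,h,k): return cv2.resize(im[y:y+h,x:x+w],None,fx=k,fy=k,interpolation=cv2.INTER_CUBIC)
a=np.hstack([crop(t,240,180,50,37,8),crop(t,370,195,50,37,8)])
b=np.hstack([crop(s,285,220,100,75,4),crop(s,340,135,100,75,4)])
cv2.imwrite('pics/c1.png',np.vstack([a,b])[:600,:,::-1])
# heights along candidate points
for n,d,pts in(('top',dt,[(267,190),(267,200),(266,215),(267,244),(393,213),(393,217),(380,220),(385,213),(402,216),(356,215),(398,256)]),('side',ds,[(291,234),(300,237),(310,239),(330,233),(331,242),(366,150),(366,160),(369,174),(353,186),(406,167)])):
    for u,v in pts: print(n,u,v,d[v,u].round(3),at(n,u,v,d[v,u]).round(3))
E
```

```text
top 267 190 1.205 [0.548 0.16  0.159]
top 267 200 1.205 [0.518 0.161 0.153]
top 266 215 1.15 [0.464 0.157 0.199]
top 267 244 1.335 [ 0.396  0.179 -0.003]
top 393 213 1.31 [ 0.49  -0.245  0.042]
top 393 217 1.238 [ 0.467 -0.231  0.111]
top 380 220 1.332 [ 0.471 -0.205  0.016]
top 385 213 1.316 [ 0.492 -0.219  0.036]
top 402 216 1.317 [ 0.481 -0.277  0.033]
top 356 215 1.245 [ 0.475 -0.115  0.106]
top 398 256 1.219 [ 0.345 -0.242  0.107]
side 291 234 0.964 [0.56  0.165 0.156]
side 300 237 1.15 [0.578 0.06  0.003]
side 310 239 0.955 [0.514 0.166 0.156]
side 330 233 0.918 [0.468 0.165 0.196]
side 331 242 0.909 [0.46  0.183 0.19 ]
side 366 150 1.225 [ 0.468 -0.219  0.115]
side 366 160 1.269 [ 0.466 -0.23   0.065]
side 369 174 1.269 [ 0.448 -0.203  0.037]
side 353 186 1.181 [ 0.475 -0.103  0.076]
side 406 167 1.258 [ 0.344 -0.244  0.059]
```

View pics/c1.png

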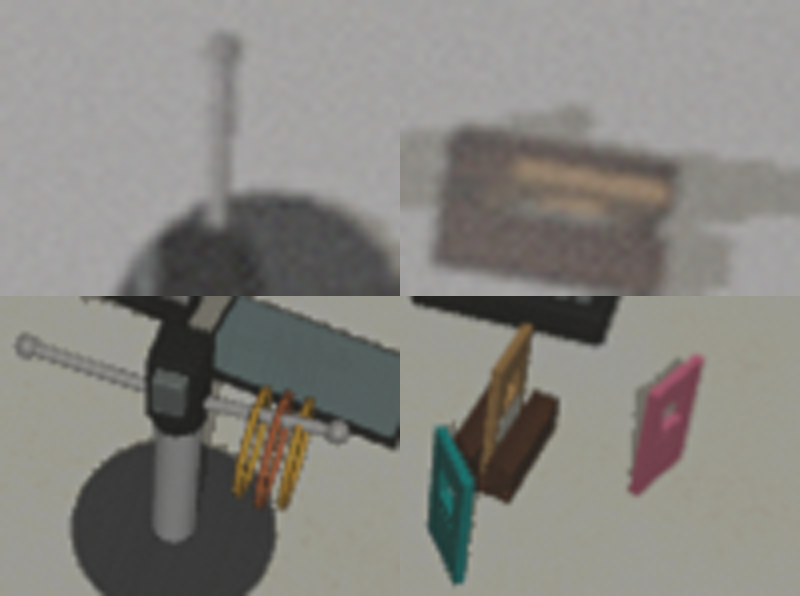

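The pictures show these candidates. The natural-wood tag in the dark slotted block is at top (393,216) and side (366,160). The turquoise look-alike is at top (356,215) and side (353,186), and the pink one at top (398,256) and side (406,167). I choose the wooden one, and the crop confirms light wood with its eye above a dark block. The stand's bare front peg has its ball at top (268,186) and side (291,234). The bangles are on the other peg, and the grey button is on the +y side.

```bash
python3 - <<'E'
from h import *
def cloud(n):
    im,d=load(n+'0'); hsv=cv2.cvtColor(im,cv2.COLOR_RGB2HSV)
    vv,uu=np.mgrid[:400,:640]; c,f,M,o=cam(n)
    K=np.array([[f,0,c['cx']],[0,f,c['cy']],[0,0,1.]])
    p=cv2.undistortPointsIter(np.stack([uu,vv],-1).reshape(-1,1,2).astype(float),K,np.array([c['k1'],0,0,0.]),None,None,(3,50,1e-10)).reshape(400,640,2)
    P=o+(np.stack([p[...,0],-p[...,1],-np.ones((400,640))],-1)*d[...,None])@M.T
    return im,hsv,P,uu,vv
for n in('top','side'):
    im,hsv,P,uu,vv=cloud(n)
    x,y,z=np.moveaxis(P,-1,0)
    m=(abs(x-.467)<.05)&(abs(y+.235)<.06)&(z>.045)&(z<.13)&(hsv[...,1]>60)&(hsv[...,2]>70)
    q=P[m]; print(n,'tag',m.sum(),q.min(0).round(3),q.max(0).round(3),np.median(q,0).round(3))
    if len(q)>5:
        vx,vy,a,b=cv2.fitLine(q[:,:2].astype(np.float32),cv2.DIST_L2,0,.01,.01).ravel(); print('  dir deg',np.degrees(np.arctan2(vy,vx)),a,b)
        t=q[z[m]>.1]; print('  upper',len(t),t.min(0).round(3),t.max(0).round(3))
        print('  px',cv2.minAreaRect(np.stack([uu[m],vv[m]],1).astype(np.float32)))
    m=(abs(x-.467)<.06)&(abs(y+.235)<.08)&(z>.02)&(z<.045)
    if m.sum()>20: print('  holder rect',cv2.minAreaRect(P[m][:,:2].astype(np.float32)))
    m=(abs(x-.464)<.06)&(abs(y-.16)<.06)&(z>.185)&(z<.215)
    q=P[m]; print('  griptop',m.sum(),q.min(0).round(3),q.max(0).round(3),q.mean(0).round(4),cv2.minAreaRect(q[:,:2].astype(np.float32)))
    m=(x>.49)&(x<.58)&(abs(y-.16)<.03)&(z>.135)&(z<.175)
    q=P[m]; print('  peg',m.sum(),q.min(0).round(3),q.max(0).round(3))
    vx,vy,a,b=cv2.fitLine(q[:,:2].astype(np.float32),cv2.DIST_HUBER,0,.01,.01).ravel(); print('  dir deg',np.degrees(np.arctan2(vy,vx)),a,b)
print('ball top',onz('top',268,185.7,.155),'side',onz('side',291.5,234,.155))
E
```

```text
top tag 54 [ 0.457 -0.261  0.06 ] [ 0.474 -0.205  0.117] [ 0.466 -0.234  0.11 ]
  dir deg 79.12652 0.46605662 -0.23303412
  upper 48 [ 0.457 -0.261  0.101] [ 0.474 -0.205  0.117]
  px ((392.989990234375, 218.0699920654297), (18.384777069091797, 4.666904926300049), 8.130102157592773)
  holder rect ((0.46627098321914673, -0.23363915085792542), (0.09181764721870422, 0.056435201317071915), 79.00377655029297)
  griptop 142 [0.453 0.146 0.186] [0.486 0.185 0.201] [0.4689 0.1633 0.1947] ((0.46962469816207886, 0.1653597056865692), (0.03972604125738144, 0.032279256731271744), 89.84622192382812)
  peg 68 [0.492 0.154 0.148] [0.567 0.164 0.165]
  dir deg -1.8581219 0.5297263 0.1595266
side tag 168 [ 0.457 -0.26   0.045] [ 0.475 -0.201  0.117] [ 0.466 -0.221  0.09 ]
  dir deg 78.320274 0.46533722 -0.22510675
  upper 62 [ 0.457 -0.26   0.101] [ 0.473 -0.202  0.117]
  px ((366.239990234375, 156.3199920654297), (8.202439308166504, 29.9813289642334), 8.130102157592773)
  holder rect ((0.46461260318756104, -0.23308050632476807), (0.09921866655349731, 0.05726860091090202), 79.57347106933594)
  griptop 238 [0.452 0.147 0.185] [0.485 0.188 0.201] [0.4676 0.169  0.1954] ((0.4684039354324341, 0.1679380238056183), (0.03261169418692589, 0.041120342910289764), 0.5603684186935425)
  peg 124 [0.491 0.156 0.149] [0.565 0.167 0.164]
  dir deg -0.21102154 0.5385473 0.16307187
ball top [0.56210206 0.15793286 0.155     ] side [0.55916023 0.16409905 0.155     ]
```

arm_command(plan="0.0415 -0.0342 0 0;0.0415 -0.0342 0 0;0.0415 -0.0342 0 0;0.0415 -0.0342 0 0;0.0415 -0.0342 0 0;0.0415 -0.0342 0 0;0.0415 -0.0342 0 0;0.0415 -0.0342 0 0;0 0 0.015 -9.2;0 0 0.015 -9.2;0 0 0.015 -9.2;0 0 0.015 -9.2;0 0 0.015 -9.2;0 0 0.015 -9.2;0 0 0 0;0 0 0 0", hand=-1, grip_force=30)

```text
clock: 2.1
tcp_pos: [0.4658, -0.2337, 0.1557]
orientation: [2.428, 1.994, 0.0]
contact_force: [0.7, 0.1, -0.1]
grip_width: 0.0854
gripper_force: 0.0
```

```bash
cat >> h.py <<'E'
def state():
    o=r.get_obs(); M=R.from_rotvec(o['orientation']).as_matrix()
    print('t',round(o['clock'],2),'tcp',o['tcp_pos'].round(4),'tooly deg',np.degrees(np.arctan2(M[1,1],M[0,1])).round(2),'tilt z',M[:,2].round(4),'F',o['contact_force'].round(1),'w',round(o['grip_width'],4),o['gripper_force'],'j7',o['joints'][6].round(2)); return o,M
def go(p):
    o,M=state(); print('tool shift to',p,(M.T@(np.array(p)-o['tcp_pos'])).round(4))
E
python3 -c "
from h import *
go([.466,-.233,.106])"
```

```text
t 2.1 tcp [ 0.4658 -0.2337  0.1557] tooly deg -11.22 tilt z [ 3.e-04 -1.e-04 -1.e+00] F [ 0.7  0.1 -0.1] w 0.0854 0.0 j7 0.01
tool shift to [0.466, -0.233, 0.106] [0.0007 0.     0.0497]
```

Descend, close, then lift 10 cm and wait for the look.

arm_command(plan="0.0007 0 0.017 0;0 0 0.017 0;0 0 0.016 0;0 0 0 0;0 0 0 0")

```text
clock: 2.72
tcp_pos: [0.4659, -0.2329, 0.1053]
orientation: [-2.425, -1.997, -0.0]
contact_force: [-0.1, -0.8, 0.0]
grip_width: 0.0854
gripper_force: 0.0
```

arm_command(plan="0 0 0 0;0 0 0 0;0 0 0 0;0 0 0 0;0 0 0 0;0 0 0 0;0 0 0 0;0 0 0 0", hand=1, grip_force=30)

```text
clock: 3.72
tcp_pos: [0.466, -0.233, 0.1055]
orientation: [2.424, 1.997, 0.0]
contact_force: [0.3, -0.4, 2.9]
grip_width: 0.0077
gripper_force: 31.3
```

arm_command(plan="0 0 -0.01 0;0 0 -0.02 0;0 0 -0.03 0;0 0 -0.04 0;0 0 -0.05 0;0 0 -0.05 0;0 0 0 0;0 0 0 0")

```text
clock: 4.72
tcp_pos: [0.4651, -0.2327, 0.3049]
orientation: [-2.424, -1.997, 0.001]
contact_force: [-0.6, 0.2, -1.4]
grip_width: 0.0071
gripper_force: 30.8
```

```bash
python3 - <<'E'
from h import *
state()
im,d=grab('side','s1'); t,_=grab('top','t1')
p=proj('side',[.466,-.233,.28]); q=proj('top',[.466,-.233,.28]); print(p,q)
c=[cv2.resize(i[max(0,int(y)-40):int(y)+60,int(x)-50:int(x)+50],(400,400),interpolation=cv2.INTER_CUBIC) for i,(x,y) in((im,p),(t,q))]
cv2.imwrite('pics/c2.png',np.hstack(c)[...,::-1])
E
```

```text
t 4.72 tcp [ 0.4651 -0.2327  0.3049] tooly deg -11.03 tilt z [-8.e-04  2.e-04 -1.e+00] F [-0.6  0.2 -1.4] w 0.0071 30.808825492858887 j7 0.08
[373.18344742 100.16389291] [404.92534959 207.96760914]
```

View pics/c2.png

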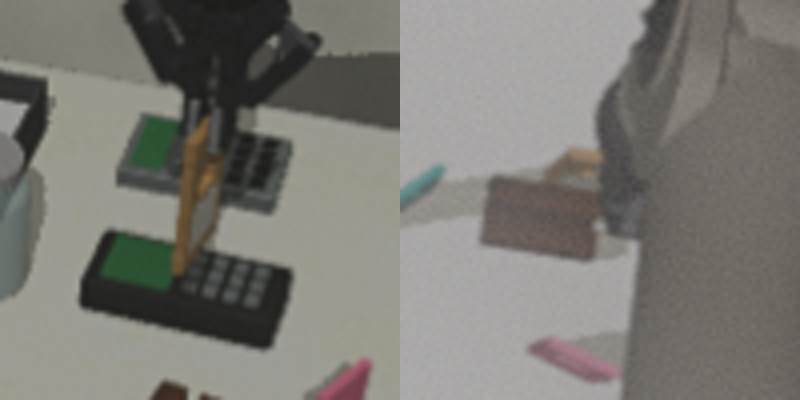

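The crop shows the wooden tag held upright in the fingers, its eye clear below the fingertips (side about (374,103)). Next I measure where it sits in the grip.

```bash
python3 - <<'E'
from h import *
im,d=load('s1'); hsv=cv2.cvtColor(im,cv2.COLOR_RGB2HSV)
q=[]
for v in range(60,150):
  for u in range(340,410):
    P=at('side',u,v,d[v,u])
    if abs(P[0]-.465)<.03 and abs(P[1]+.233)<.045 and .19<P[2]<.33 and hsv[v,u,1]>90 and 5<hsv[v,u,0]<25: q.append(P)
q=np.array(q); print(len(q),q.min(0).round(4),q.max(0).round(4))
print(np.percentile(q[:,2],[1,3,50,97,99]).round(4))
for lo in np.arange(.2,.32,.01):
    s=q[(q[:,2]>=lo)&(q[:,2]<lo+.01)]
    if len(s): print(round(lo,2),len(s),s.min(0).round(4),s.max(0).round(4))
E
```

```text
Traceback (most recent call last):
  File "h.py", line 17, in at
    o,d=ray(n,u,v); return o+d*depth
        ~~~^^^^^^^
  File "h.py", line 10, in ray
    c,f,M,o=cam(n); K=np.array([[f,0,c['cx']],[0,f,c['cy']],[0,0,1.]])
            ~~~^^^
  File "h.py", line 5, in cam
    c=eyes.calibration(n); f=200/np.tan(np.radians(c['fov_y'])/2)
ValueError: time passes only in moves, steps and waits
```

```bash
sed -i 's/^def cam/import functools\n@functools.lru_cache\ndef cam/' h.py; python3 - <<'E'
from h import *
im,d=load('s1'); hsv=cv2.cvtColor(im,cv2.COLOR_RGB2HSV)
q=[]
for v in range(60,150):
  for u in range(340,410):
    P=at('side',u,v,d[v,u])
    if abs(P[0]-.465)<.03 and abs(P[1]+.233)<.045 and .19<P[2]<.33 and hsv[v,u,1]>90 and 5<hsv[v,u,0]<25: q.append(P)
q=np.array(q); print(len(q),q.min(0).round(4),q.max(0).round(4))
for lo in np.arange(.2,.32,.01):
    s=q[(q[:,2]>=lo)&(q[:,2]<lo+.01)]
    if len(s): print(round(lo,2),len(s),s.min(0).round(4),s.max(0).round(4))
E
```

```text
184 [ 0.4557 -0.2541  0.2099] [ 0.4753 -0.1988  0.317 ]
0.2 1 [ 0.4701 -0.2043  0.2099] [ 0.4701 -0.2043  0.2099]
0.21 14 [ 0.4612 -0.2265  0.211 ] [ 0.4737 -0.2004  0.2195]
0.22 11 [ 0.4651 -0.206   0.2202] [ 0.4714 -0.1999  0.2294]
0.23 7 [ 0.4662 -0.2042  0.2314] [ 0.4725 -0.2002  0.239 ]
0.24 8 [ 0.4669 -0.2056  0.2404] [ 0.4728 -0.1991  0.2485]
0.25 10 [ 0.4566 -0.2485  0.2515] [ 0.4721 -0.2008  0.2599]
0.26 33 [ 0.4566 -0.248   0.2607] [ 0.4722 -0.1998  0.2699]
0.27 26 [ 0.4557 -0.2541  0.2702] [ 0.4737 -0.1988  0.2798]
0.28 15 [ 0.4622 -0.2209  0.2807] [ 0.4718 -0.2001  0.2899]
0.29 16 [ 0.4619 -0.2219  0.2904] [ 0.4719 -0.2001  0.2998]
0.3 20 [ 0.463  -0.2265  0.3005] [ 0.4753 -0.1995  0.3094]
0.31 23 [ 0.4632 -0.233   0.3104] [ 0.4719 -0.2015  0.317 ]
```

arm_command(plan="0.02 0.002 0 0;0.04 0.0035 0 0;0.045 0.004 0 0;0.045 0.004 0 0;0.045 0.004 0 0;0.045 0.004 0 0;0.045 0.004 0 0;0.045 0.004 0 0;0.04 0.0035 0 0;0.0225 0.002 0 0;0.015 0.0017 0 0;0 0 0 -5;0 0 0 -5;0 0 0 0;0 0 0 0;0 0 0 0")

```text
clock: 6.82
tcp_pos: [0.5798, 0.1598, 0.3052]
orientation: [2.243, 2.2, -0.0]
contact_force: [0.3, -0.1, -0.6]
grip_width: 0.0069
gripper_force: 30.8
```

```bash
python3 -c "
from h import *
go([.579,.1605,.1555+.0315])"
```

```text
t 6.83 tcp [0.5798 0.1598 0.3052] tooly deg -1.11 tilt z [-2.e-04 -2.e-04 -1.e+00] F [ 0.3 -0.1 -0.6] w 0.0069 30.787866711616516 j7 -0.58
tool shift to [0.579, 0.1605, 0.187] [ 0.0007 -0.0008  0.1182]
```

arm_command(plan="0.0007 0.002 0.02 0;0 0 0.025 0;0 0 0.025 0;0 0 0.025 0;0 0 0.015 0;0 0 0.008 0;0 0 0 0;0 0 0 0;0 0 0 0")

```text
clock: 7.95
tcp_pos: [0.5823, 0.1609, 0.1881]
orientation: [2.241, 2.201, 0.002]
contact_force: [-0.0, 0.1, -0.2]
grip_width: 0.0072
gripper_force: 30.8
```

```bash
python3 - <<'E'
from h import *
go([.5375,.161,.187])
im,d=grab('side','s2'); t,_=grab('top','t2')
p=proj('side',[.56,.161,.16]); q=proj('top',[.56,.161,.16]); print(p,q)
c=[cv2.resize(i[max(0,int(y)-40):int(y)+40,int(x)-40:int(x)+40],(400,400),interpolation=cv2.INTER_CUBIC) for i,(x,y) in((im,p),(t,q))]
cv2.imwrite('pics/c3.png',np.hstack(c)[...,::-1])
E
```

```text
t 7.95 tcp [0.5823 0.1609 0.1881] tooly deg -1.04 tilt z [ 1.5e-03  4.0e-04 -1.0e+00] F [-0.   0.1 -0.2] w 0.0072 30.78900396823883 j7 -0.64
tool shift to [0.5375, 0.161, 0.187] [-0.0007 -0.0448  0.0011]
[291.5203869  231.57026038] [266.7849937  186.00835215]
```

View pics/c3.png

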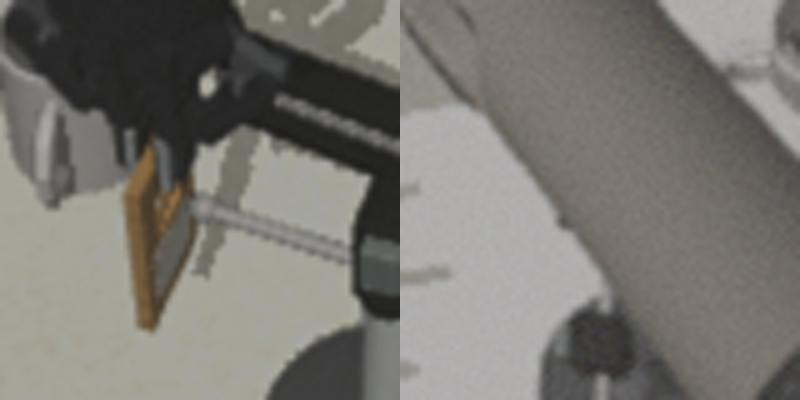

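The crop shows the tag just outside the ball, with the ball at about (292,231) in front of the eye. I thread it on slowly.

arm_command(plan="0 -0.005 0.0005 0;0 -0.005 0.0005 0;0 -0.005 0 0;0 -0.005 0 0;0 0 0 0")

```text
clock: 8.68
tcp_pos: [0.5614, 0.1611, 0.1864]
orientation: [2.241, 2.202, -0.0]
contact_force: [0.1, 0.6, -0.8]
grip_width: 0.0071
gripper_force: 30.8
```

arm_command(plan="0 -0.005 0 0;0 -0.005 0 0;0 -0.005 0 0;0 -0.005 0 0;0 -0.003 0 0;0 0 0 0;0 0 0 0")

```text
clock: 9.55
tcp_pos: [0.539, 0.1614, 0.1864]
orientation: [2.241, 2.201, 0.0]
contact_force: [-0.6, -1.1, -0.5]
grip_width: 0.0074
gripper_force: 30.8
```

```bash
python3 - <<'E'
from h import *
state()
im,d=grab('side','s3')
p=proj('side',[.54,.161,.15])
cv2.imwrite('pics/c4.png',cv2.resize(im[int(p[1])-40:int(p[1])+40,int(p[0])-40:int(p[0])+40],(560,560),interpolation=cv2.INTER_CUBIC)[...,::-1])
E
```

```text
t 9.55 tcp [0.539  0.1614 0.1864] tooly deg -1.04 tilt z [ 2.e-04  0.e+00 -1.e+00] F [-0.6 -1.1 -0.5] w 0.0074 30.799235701560974 j7 -0.67
```

View pics/c4.png

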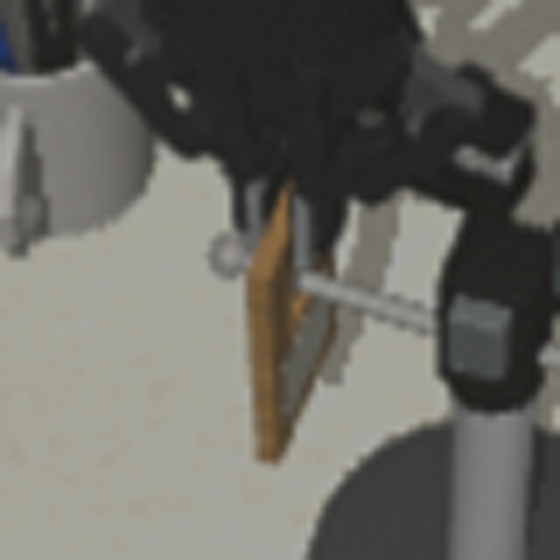

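The peg now passes through the eye and the ball is beyond the tag (around (285,228)). I lower it, then open a little.

arm_command(plan="0 0 0.003 0;0 0 0.003 0;0 0 0.002 0;0 0 0.001 0;0 0 0.001 0;0 0 0 0;0 0 0 0")

```text
clock: 10.48
tcp_pos: [0.5389, 0.1615, 0.1764]
orientation: [2.241, 2.201, 0.0]
contact_force: [-0.4, 0.4, -0.1]
grip_width: 0.0072
gripper_force: 30.8
```

arm_command(plan="0 0 0 0;0 0 0 0;0 0 0 0;0 0 0 0;0 0 0 0;0 0 0 0", hand=0.4)

```text
clock: 11.22
tcp_pos: [0.5388, 0.1615, 0.1763]
orientation: [2.241, 2.201, -0.0]
contact_force: [0.0, 0.7, -0.6]
grip_width: 0.0255
gripper_force: 0.0
```

```bash
python3 - <<'E'
from h import *
state()
im,d=grab('side','s4')
p=proj('side',[.54,.161,.15])
cv2.imwrite('pics/c5.png',cv2.resize(im[int(p[1])-40:int(p[1])+40,int(p[0])-40:int(p[0])+40],(560,560),interpolation=cv2.INTER_CUBIC)[...,::-1])
E
```

```text
t 11.22 tcp [0.5388 0.1615 0.1763] tooly deg -1.03 tilt z [-0. -0. -1.] F [ 0.   0.7 -0.6] w 0.0255 0.0 j7 -0.67
```

View pics/c5.png

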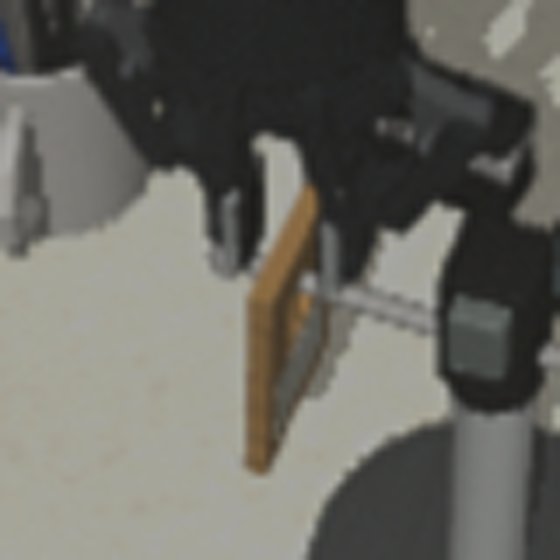

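The tag hangs on the peg, clear of both fingers. I raise the arm, open fully, and turn a quarter turn over the grip block.

arm_command(plan="0 0 -0.01 0;0 0 -0.02 0;0 0 -0.03 0;0 0 -0.03 0;0 0 -0.03 0;0 0 -0.02 0;0 -0.02 0 0;0 -0.03 0 0;0 -0.02 0 0")

```text
clock: 12.4
tcp_pos: [0.4676, 0.1631, 0.3171]
orientation: [2.24, 2.202, 0.001]
contact_force: [-0.0, -0.4, 0.3]
grip_width: 0.0257
gripper_force: 0.0
```

arm_command(plan="0 0 0 -10;0 0 0 -10;0 0 0 -10;0 0 0 -10;0 0 0 -10;0 0 0 -10;0 0 0 -10;0 0 0 -10;0 0 0 -10;0 0 0 0;0 0 0 0", hand=-1)

```text
clock: 13.78
tcp_pos: [0.4688, 0.1628, 0.3166]
orientation: [0.034, 3.141, 0.0]
contact_force: [-0.2, 0.0, 0.8]
grip_width: 0.0859
gripper_force: 0.0
```

```bash
python3 -c "
from h import *
go([.469,.165,.173])
grab('side','s5')
P=[]
im,d=load('s5')
for v in range(190,300):
  for u in range(270,350):
    q=at('side',u,v,d[v,u]); h=cv2.cvtColor(im[v:v+1,u:u+1],cv2.COLOR_RGB2HSV)[0,0]
    if .49<q[0]<.58 and abs(q[1]-.16)<.05 and q[2]>.05 and 5<h[0]<25 and h[1]>90: P.append(q)
P=np.array(P); print(len(P),P.min(0),P.max(0),np.median(P,0))"
```

```text
t 13.78 tcp [0.4688 0.1628 0.3166] tooly deg 88.77 tilt z [ 4.e-04  0.e+00 -1.e+00] F [-0.2  0.   0.8] w 0.0859 0.0 j7 0.94
tool shift to [0.469, 0.165, 0.173] [-1.000e-04  2.200e-03  1.436e-01]
215 [0.53182971 0.13178489 0.08249043] [0.54434677 0.1938762  0.18662108] [0.5367647  0.17778276 0.16682454]
```

arm_command(plan="0 0 0.02 0;0 0 0.03 0;0 0 0.03 0;0 0 0.03 0;0 0 0.02 0;0 0 0.01 0;0 0 0.0035 0;0 0 0 0;0 0 0 0")

```text
clock: 14.95
tcp_pos: [0.4693, 0.163, 0.1735]
orientation: [0.029, 3.14, 0.0]
contact_force: [0.1, 0.8, 0.2]
grip_width: 0.0855
gripper_force: 0.0
```

arm_command(plan="0 0 0 0;0 0 0 0;0 0 0 0;0 0 0 0;0 0 0 0;0 0 0 0;0 0 0 0;0 0 0 0", hand=1, grip_force=60)

```text
clock: 15.95
tcp_pos: [0.4692, 0.1631, 0.1738]
orientation: [0.03, 3.14, 0.001]
contact_force: [-2.2, -1.9, 9.4]
grip_width: 0.0314
gripper_force: 60.4
```

```bash
python3 -c "
from h import *
state()"
```

```text
t 15.95 tcp [0.4692 0.1631 0.1738] tooly deg 88.9 tilt z [ 1.e-03  5.e-04 -1.e+00] F [-2.2 -1.9  9.4] w 0.0314 60.41380763053894 j7 0.78
```

The button is pressed in (about 32 mm between the pads). I pull up slowly.

arm_command(plan="0 0 -0.002 0;0 0 -0.004 0;0 0 -0.006 0;0 0 -0.007 0;0 0 -0.007 0;0 0 -0.007 0;0 0 -0.007 0;0 0 -0.007 0;0 0 -0.007 0;0 0 -0.007 0;0 0 -0.007 0;0 0 -0.007 0;0 0 -0.007 0;0 0 -0.007 0;0 0 -0.007 0;0 0 -0.007 0;0 0 -0.006 0;0 0 -0.004 0;0 0 -0.002 0;0 0 0 0")

```text
clock: 18.45
tcp_pos: [0.4692, 0.1631, 0.2884]
orientation: [0.029, 3.14, 0.001]
contact_force: [4.5, 2.4, -4.3]
grip_width: 0.0312
gripper_force: 60.4
```

```bash
python3 -c "
from h import *
go([.469,.163,.2938])"
```

```text
t 18.45 tcp [0.4692 0.1631 0.2884] tooly deg 88.95 tilt z [ 1.2e-03  9.0e-04 -1.0e+00] F [ 4.5  2.4 -4.3] w 0.0312 60.377419888973236 j7 0.91
tool shift to [0.469, 0.163, 0.2938] [ 0.0002 -0.0001 -0.0054]
```

arm_command(plan="0 0 -0.002 0;0 0 -0.002 0;0 0 -0.002 0;0 0 0 0;0 0 0 0;0 0 0 0")

```text
clock: 19.2
tcp_pos: [0.4692, 0.163, 0.2939]
orientation: [0.029, 3.141, 0.002]
contact_force: [5.6, 2.2, -8.5]
grip_width: 0.0315
gripper_force: 63.6
```

```bash
python3 - <<'E'
from h import *
state()
im,d=grab('side','s6'); state()
p=proj('side',[.52,.161,.25])
cv2.imwrite('pics/c6.png',cv2.resize(im[int(p[1])-60:int(p[1])+80,int(p[0])-70:int(p[0])+70],(560,560),interpolation=cv2.INTER_CUBIC)[...,::-1])
P=[]
for v in range(120,300):
  for u in range(220,360):
    q=at('side',u,v,d[v,u]); h=cv2.cvtColor(im[v:v+1,u:u+1],cv2.COLOR_RGB2HSV)[0,0]
    if .48<q[0]<.6 and abs(q[1]-.16)<.05 and q[2]>.15 and 5<h[0]<25 and h[1]>90: P.append(q)
P=np.array(P); print(len(P),P.min(0),P.max(0),np.median(P,0))
E
```

```text
t 19.2 tcp [0.4692 0.163  0.2939] tooly deg 88.95 tilt z [ 9.0e-04  1.2e-03 -1.0e+00] F [ 5.6  2.2 -8.5] w 0.0315 63.55251967906952 j7 0.92
t 19.25 tcp [0.4692 0.1631 0.2939] tooly deg 88.95 tilt z [ 9.0e-04  1.2e-03 -1.0e+00] F [ 6.6  3.5 -7.4] w 0.0315 63.55318933725357 j7 0.92
295 [0.53219355 0.13249685 0.20013077] [0.54640481 0.19379467 0.30490526] [0.53725951 0.17985153 0.28102931]
```

View pics/c6.png

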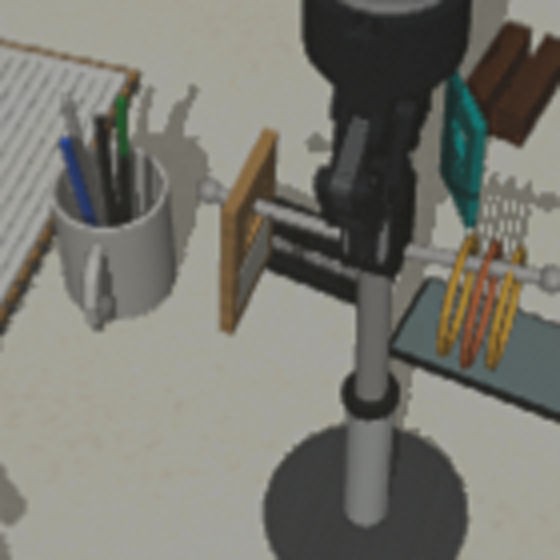

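The mast is up about 0.118–0.12 m (the tag rose with it), with the tag hanging upright on the front peg and the fingers on the grip. I hold briefly, then hand in.

arm_command(plan="0 0 0 0;0 0 0 0;0 0 0 0;0 0 0 0")

```text
clock: 19.75
tcp_pos: [0.4692, 0.1631, 0.2939]
orientation: [0.029, 3.14, 0.002]
contact_force: [6.7, 2.5, -8.2]
grip_width: 0.0314
gripper_force: 63.6
```

```bash
python3 -c "
from h import *
state(); print(ticket.hand_in())"
```

```text
t 19.75 tcp [0.4692 0.1631 0.2939] tooly deg 88.95 tilt z [ 0.001   0.0012 -1.    ] F [ 6.7  2.5 -8.2] w 0.0314 63.55405569076538 j7 0.92
the job is handed in; nothing more can be done
None
```

I handed the job in at 19.75 s: the wooden tag hangs on the front peg, and the gripper holds the mast up about 120 mm, at the second stop, with the button pressed in; no verdict came back.

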